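# Line up the firing crucibles by height

### The arm

A 7-joint arm with a two-finger parallel gripper is mounted at the origin on the work surface. World frame = base frame: x ahead of the robot, y to its left, z up, the work surface at z = 0. Lengths are in m, angles in rad, forces in N, time in s.
With the tool pointing down it reaches from about 0.425 to 0.875 m from the base axis. Payload 8.4 kg.
Tool frame: the origin (TCP) lies between the finger pads; the fingertips stand 22 mm ahead of it and the grasp point (between the pads) lies 3 mm ahead of it (manip.tips_ahead is the distance from the TCP to the fingertips, in m); z points along the fingers, x is the direction in which the jaws open and shut, and the axes are right-handed (so a half turn about z gives the same grasp; the last joint's range is limited). The gripper opens to 87 mm and grips with 3 to 60 N. Pads are 19 mm wide; open, the fingers measure 117 mm over their backs; the gripper's body (75 mm by 190 mm) begins 51 mm behind the grasp point.
Start: joints at [1.214, 0.333, 0.04, 1.465, -0.013, 1.343, -0.059], TCP at [0.166, -0.628, 0.21] pointing down, gripper open.
Joint ranges: [-2.58, 2.58], [-0.38, 2.09], [-1.3, 1.39], [0.25, 2.4], [-1.5, 4.64], [0.08, 2.09], [-2.65, 2.65]. Speed limits (rad/s): [2.22, 2.22, 2.79, 2.79, 3.14, 3.14, 3.14].

### API

Orientations are given as a unit quaternion [x, y, z, w].
In Python, from bench import readout, cams, order, manip gives the robot as it stands.
- The arm moves only by the tool carry_out, never from a script. Its argument "moves" is a list of rows, each a list of 7 numbers: the shift along the tool's x, y, z in mm, then the turn, a rotation vector about the tool's x, y, z in rad, then the gripper's target within -1 to 1 (shut at 1, half-way at 0, fully open at -1). A call has 1 to 10 rows; each row is the pose to reach, as a shift and turn from the pose measured when the call began, along the tool's axes at that moment; what a row does not reach only later rows make up. A row lasts 1/10 s, in which the tool goes at most 50 mm and 8.59 degrees, less where a joint would pass 70% of its speed; a pose out of reach is approached as far as the arm can. A call with a gripper value outside its range is refused whole. The fingers move at their own pace and stop on an object; "force" is the grip in N (left out, the last holds). Time passes only in rows, so rows that repeat a pose let the fingers close. It gives the time, the measured TCP pose, the force and the opening at its end, in the units of the state.
- readout.sense(): the state, without advancing time (a new reading comes with each control period).
- cams.read_camera(name): name is "scene" or "side" or "wrist"; returns the picture (480x640x3 uint8, blue, green, red); there is no depth.
- cams.calibration(name): a dict with "K" (3x3 intrinsics, pixels), "cam_to_world" (4x4, takes a point from camera to world coordinates). Camera axes: x right, y down, z forward; pixel columns grow to the right and rows downward; lengths in m; the calibration is good to about 2 mm. A picture is of the moment at which its call begins: read the wrist's pose just before it. calibration takes no time and is no camera call; for the wrist camera it gives the pose at the moment of the call.
- order.close_job(): hands the job in, once; it reports no verdict.
Trained networks look in the newest picture that a camera, given by its name, has taken for a name from the list of things; names that differ only in an ending like _2 or _b are one class to them, and where a whole thing is asked for, a point or a joint stands for the part that bears it (a point fixed in the world has none). Each returns a list of dicts, best first, with "conf" (0 to 1); they miss things now and then, are a little off and sometimes report something else, mostly with a low value. They report only what shows in the picture. A call takes as long as a camera call. They do not tell look-alikes from the thing itself.
- cams.regions_of(camera, target): "region" (480x640 bool, what is visible of it) and "box" ([left, top, right, bottom] in pixels, round what is visible of it).
- cams.landmark_of(camera, target): "xy" ([column, row] in pixels: a listed point, or the origin of a listed thing).
The state is a dict: "clock": time; "joint_positions": joint angles; "joint_vel": joint speeds; "tau": joint torques, N m; "ee_pos": TCP position; "tool_rot": TCP orientation; "contact_force": force on the tool from outside, world axes, zero at the start; "moment": the same for the moment, N m; "width": finger opening in m.
Only numpy, scipy, OpenCV 4.12 (cv2) and the standard library are available. Lean on these libraries where they do the work, as an engineer would, in place of code of your own. Each camera call takes 0.05 s, during which the arm holds its last target. There are 200 camera calls.

### The job

Stand the four crucibles on the four pads of the cooling plate, one centred on each pad, in order of height: the shortest on the pad next to the red disc, the tallest at the far end. The grey one starts nested in the white one. Set them down upright without dropping or tipping any of them, and leave the little crown on its stand where it is.

Things in the scene. Friction and masses are not known exactly. Their poses are not given: they have to be found in the camera images.
- crucible_white: The shortest crucible: white, wide ceramic cup, straight sided, 62 mm outer diameter, 30 mm high, wall 5 mm (mouth 52 mm), floor 5 mm thick; about 110 g. At the start the grey crucible stands in it. Upright, open at the top. Origin: centre of its underside; z up. 
- crucible_blue: The second shortest crucible: blue glazed cup, straight sided, 50 mm outer diameter, 42 mm high, wall 4 mm, floor 5 mm; about 100 g. Upright, open at the top. Origin: centre of its underside; z up. 
- crucible_grey: The second tallest crucible: dark grey cup, outer diameter 43 mm at the foot widening to 46 mm at the rim, 54 mm high, wall 4 mm, floor 5 mm; about 100 g. At the start it stands loosely inside the white crucible on its 5 mm floor (about 3 mm of play each side at the white rim), so that its upper 29 mm stand out above the white rim, its rim 59 mm above the table. Upright, open at the top. Origin: centre of its underside; z up. 
- crucible_ochre: The tallest crucible: ochre yellow cup, straight sided, 54 mm outer diameter, 66 mm high, wall 4 mm, floor 5 mm; about 160 g. Upright, open at the top. Origin: centre of its underside; z up. 
- pad_1: The end pad of the row on the robot's left (+y). Flat cream-coloured refractory disc, fixed, 68 mm across, 4 mm thick, on the dark steel cooling plate (78 x 400 mm, top 6 mm above the table). Origin: centre of its underside; its top is 10 mm above the table. z up; its y axis runs along the row of pads, its x axis across the row. Pads are 78 mm apart centre to centre.
- pad_2: The second pad from the left (+y). Flat cream-coloured refractory disc, fixed, 68 mm across, 4 mm thick, on the dark steel cooling plate (78 x 400 mm, top 6 mm above the table). Origin: centre of its underside; its top is 10 mm above the table. z up; its y axis runs along the row of pads, its x axis across the row. Pads are 78 mm apart centre to centre.
- pad_3: The third pad from the left. Flat cream-coloured refractory disc, fixed, 68 mm across, 4 mm thick, on the dark steel cooling plate (78 x 400 mm, top 6 mm above the table). Origin: centre of its underside; its top is 10 mm above the table. z up; its y axis runs along the row of pads, its x axis across the row. Pads are 78 mm apart centre to centre.
- pad_4: The end pad of the row on the robot's right (-y). Flat cream-coloured refractory disc, fixed, 68 mm across, 4 mm thick, on the dark steel cooling plate (78 x 400 mm, top 6 mm above the table). Origin: centre of its underside; its top is 10 mm above the table. z up; its y axis runs along the row of pads, its x axis across the row. Pads are 78 mm apart centre to centre.
- red_disc: Flat red disc, 24 mm across, 4 mm thick, fixed on the cooling plate in line with the pads, 60 mm beyond either pad_1 or pad_4: it marks the end for the shortest crucible. (A like grey disc lies at the other end.) Origin: centre of its underside.
- crown_stand: Not to be disturbed: loose round white stand, 42 mm across and 12 mm high, with a tiny tooth crown on a pin, 36 mm high in all, among the crucibles. Origin: centre of its underside.
Things that resemble listed ones, but are neither listed nor needed, are in the scene too. What is shaped like the crucible_ochre but green is not meant.

How it is judged:
At the end, for the whole second after the job is handed in: The white, blue, grey and ochre crucibles stand, in this order from the red disc's end, each upright (within 0.1 rad) on the top of its own pad, centred within 12 mm, at rest and released (((horizontal distance between red_disc and pad_1 below 0.1 m and (horizontal distance between crucible_white and pad_1 below 0.012 m and z of crucible_white in the frame of pad_1 between 0.001 and 0.008 m) and (horizontal distance between crucible_blue and pad_2 below 0.012 m and z of crucible_blue in the frame of pad_2 between 0.001 and 0.008 m) and (horizontal distance between crucible_grey and pad_3 below 0.012 m and z of crucible_grey in the frame of pad_3 between 0.001 and 0.008 m) and (horizontal distance between crucible_ochre and pad_4 below 0.012 m and z of crucible_ochre in the frame of pad_4 between 0.001 and 0.008 m)) or (horizontal distance between red_disc and pad_4 below 0.1 m and (horizontal distance between crucible_white and pad_4 below 0.012 m and z of crucible_white in the frame of pad_4 between 0.001 and 0.008 m) and (horizontal distance between crucible_blue and pad_3 below 0.012 m and z of crucible_blue in the frame of pad_3 between 0.001 and 0.008 m) and (horizontal distance between crucible_grey and pad_2 below 0.012 m and z of crucible_grey in the frame of pad_2 between 0.001 and 0.008 m) and (horizontal distance between crucible_ochre and pad_1 below 0.012 m and z of crucible_ochre in the frame of pad_1 between 0.001 and 0.008 m))) and angle between each of crucible_white, crucible_blue, crucible_grey, crucible_ochre's own z axis and vertical below 0.1 rad and linear speed of each of crucible_white, crucible_blue, crucible_grey, crucible_ochre below 0.02 m/s); the robot touches nothing.
It fails at once if the crown stand is shifted more than 15 mm or tipped (distance of crown_stand from where it was at the start of the episode above 0.015 m or angle between crown_stand's own z axis and vertical above 0.3 rad).
It fails at once if a crucible is tipped by more than 0.6 rad (angle between any of crucible_white, crucible_blue, crucible_grey, crucible_ochre's own z axis and vertical above 0.6 rad).
It fails at once if a crucible is dropped (falls freely from more than about 25 mm, faster than 0.7 m/s) ((linear speed of crucible_white above 0.7 m/s and contact force between the fingers and crucible_white below 0.05 N) or (linear speed of crucible_blue above 0.7 m/s and contact force between the fingers and crucible_blue below 0.05 N) or (linear speed of crucible_grey above 0.7 m/s and contact force between the fingers and crucible_grey below 0.05 N) or (linear speed of crucible_ochre above 0.7 m/s and contact force between the fingers and crucible_ochre below 0.05 N)).
It also fails if it takes over 120 s, if anything falls off the work surface, if the arm or the gripper's body presses on something with over 40 N, if the wrist force passes 120 N, or if a joint passes its speed limit or range.

## Working session

There is one attempt and no reset: what is moved stays moved. The work goes in short steps, Python scripts to look and compute and a tool call to move; the robot and the scene stay as the last step left them, time stands still between calls to the robot, and variables do not carry over. Pictures are saved under pics/ and viewed, about 12 in all and at most 16, crops included, and the job is handed in when it is done.

Besides the shell and the picture viewer there is one more tool, called after "Call:" as name(argument=value, ...), one argument or row to a line, values as JSON. carry_out: Moves the arm, as the interface text tells. Its arguments: {"type":"object","properties":{"moves":{"type":"array","items":{"type":"array","items":{"type":"number"}}},"force":{"type":"number"}},"required":["moves"]}

```bash
ls; mkdir -p pics; python3 - <<'E'
from bench import readout,cams,order,manip
import cv2
print(readout.sense())
for n in("scene","side"):
    cv2.imwrite(f"pics/{n}0.png",cams.read_camera(n)); c=cams.calibration(n); print(n,c["K"].round(1).tolist(),c["cam_to_world"].round(3).tolist())
    for t in ["crucible_white","crucible_blue","crucible_grey","crucible_ochre","pad_1","pad_4","red_disc","crown_stand"]:
        print(t,[(d["xy"],round(d["conf"],2)) for d in cams.landmark_of(n,t)][:5])
E
```

```text
pics
{'clock': 0.0, 'joint_positions': array([ 1.21383768,  0.33391052,  0.0398912 ,  1.46626387, -0.01342076,
        1.34331353, -0.05851087]), 'joint_vel': array([-4.78358596e-04, -6.85791933e-05, -6.27414347e-04,  8.56828564e-04,
        4.61013199e-04,  1.16201319e-03,  8.05214879e-04]), 'tau': array([ 3.98572511e-04, -6.56356072e+01,  1.33522891e+00, -4.03811681e+01,
       -5.97855309e-02,  4.45906213e-02,  1.44424516e-04]), 'ee_pos': array([ 0.16553527, -0.62805866,  0.2089634 ]), 'tool_rot': array([ 7.92106540e-01, -6.10382312e-01, -6.73367477e-04, -4.58243422e-04]), 'contact_force': array([ 0.63671265,  0.16228442, -0.27684851]), 'moment': array([0.00218137, 0.00668751, 0.02240509]), 'width': 0.08707917934479673}
scene [[553.9, 0.0, 318.3], [0.0, 553.9, 235.0], [0.0, 0.0, 1.0]] [[-0.853, 0.378, -0.36, 0.846], [0.522, 0.598, -0.608, 0.578], [-0.015, -0.706, -0.708, 0.708], [0.0, 0.0, 0.0, 1.0]]
crucible_white [([426.0, 358.7], 0.7)]
crucible_blue [([326.3, 242.3], 0.61)]
crucible_grey [([431.1, 355.0], 0.95), ([327.3, 243.6], 0.64)]
crucible_ochre [([267.1, 159.9], 0.76), ([
[... 211 characters left out ...]
]
crown_stand [([305.1, 197.2], 0.6), ([237.6, 247.2], 0.52), ([283.4, 347.2], 0.48)]
side [[499.8, 0.0, 321.4], [0.0, 499.8, 238.3], [0.0, 0.0, 1.0]] [[-0.999, 0.006, 0.032, 0.503], [-0.024, 0.529, -0.848, 0.833], [-0.022, -0.848, -0.529, 0.583], [0.0, 0.0, 0.0, 1.0]]
crucible_white [([353.9, 367.2], 0.61)]
crucible_blue [([344.5, 263.2], 0.71)]
crucible_grey [([353.3, 363.2], 0.77)]
crucible_ochre [([356.1, 205.0], 0.92)]
pad_1 [([279.4, 246.2], 0.9), ([264.1, 287.3], 0.7), ([289.1, 226.2], 0.66), ([269.8, 268.5], 0.56)]
pad_4 [([279.4, 246.2], 0.9), ([264.1, 287.3], 0.7), ([289.1, 226.2], 0.66), ([269.8, 268.5], 0.56)]
red_disc [([251.7, 311.2], 0.41)]
crown_stand [([354.2, 229.0], 0.72)]
```

View pics/scene0.png

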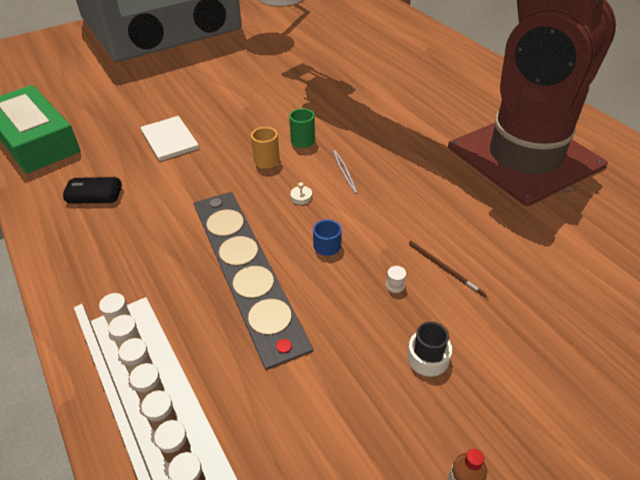

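View pics/side0.png

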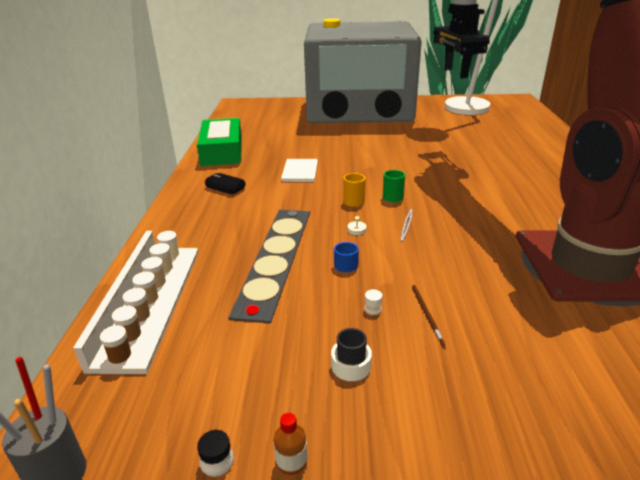

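```bash
cat > h.py <<'E'
from bench import readout,cams,order,manip
import numpy as np,cv2
from scipy.spatial.transform import Rotation as R
def ray(n,uv,c=None):
    c=c or cams.calibration(n); T=c["cam_to_world"]
    d=T[:3,:3]@np.linalg.solve(c["K"],[uv[0],uv[1],1]); return T[:3,3],d/np.linalg.norm(d)
def at(n,uv,z,c=None):
    o,d=ray(n,uv,c); return o+d*(z-o[2])/d[2]
def tri(rays):
    A=b=0
    for o,d in rays:
        P=np.eye(3)-np.outer(d,d); A=A+P; b=b+P@o
    return np.linalg.solve(A,b)
def proj(n,p,c=None):
    c=c or cams.calibration(n); q=np.linalg.inv(c["cam_to_world"])@np.r_[p,1]; q=c["K"]@q[:3]; return q[:2]/q[2]
def mv(target,yaw_dir=None):
    """mm shift in tool axes to the world target; turn about tool z so jaw x lies along yaw_dir"""
    s=readout.sense(); r=R.from_quat(s["tool_rot"]); d=r.inv().apply(np.array(target)-s["ee_pos"])*1000
    rv=None
    if yaw_dir is not None:
        z=np.array([0,0,-1.]); best=None
        for sg in(1,-1):
            x=sg*np.r_[yaw_dir,0]/np.linalg.norm(yaw_dir); g=R.from_matrix(np.c_[x,np.cross(z,x),z])
            v=(r.inv()*g).as_rotvec()
            if best is None or np.linalg.norm(v)<np.linalg.norm(best): best=v
        rv=best
    return d.round(1),None if rv is None else rv.round(3)
E
python3 - <<'E'
from h import *
P={"wh":((426,358.7),(353.9,367.2)),"gr":((431,355),(353.3,363.2)),"bl":((326.3,242.3),(344.5,263.2)),"oc1":((267.1,159.9),(356.1,205)),"oc2":((299.7,140.4),(356.1,205)),"crown":((305.1,197.2),(354.2,229)),"red":((283.2,344.7),(251.7,311.2))}
for k,(a,b) in P.items(): print(k,tri([ray("scene",a),ray("side",b)]).round(4),at("scene",a,0).round(3),at("side",b,0).round(3))
for a in[(253.1,282.7),(236.9,251.5),(269.5,315.1)]: print(at("scene",a,.006).round(3))
for a in[(264.1,287.3),(269.8,268.5),(279.4,246.2),(289.1,226.2)]: print(at("side",a,.006).round(3))
E
```

```text
wh [ 0.4785  0.2676 -0.0119] [0.486 0.274 0.   ] [0.478 0.278 0.   ]
gr [0.4791 0.2757 0.0069] [ 0.475  0.273 -0.   ] [0.479 0.269 0.   ]
bl [ 0.4875 -0.0009  0.0055] [ 0.483 -0.007  0.   ] [ 0.488 -0.006  0.   ]
oc1 [ 0.4528 -0.2958 -0.0182] [ 0.46  -0.278  0.   ] [ 0.456 -0.257  0.   ]
oc2 [ 0.4483 -0.1632  0.0789] [ 0.367 -0.301  0.   ] [ 0.456 -0.257  0.   ]
crown [ 0.4648 -0.1121  0.019 ] [ 0.453 -0.133  0.   ] [ 0.464 -0.142  0.   ]
red [0.6553 0.1452 0.0038] [0.652 0.141 0.   ] [0.657 0.144 0.   ]
[0.638 0.012 0.006]
[ 0.63  -0.067  0.006]
[0.646 0.085 0.006]
[0.642 0.081 0.006]
[0.638 0.02  0.006]
[ 0.627 -0.062  0.006]
[ 0.612 -0.146  0.006]
```

The red disc is at the +y end (scene 284,346), so white goes on pad_1, blue on pad_2, grey on pad_3 and ochre on pad_4. Ochre is at scene (265,147) with the green look-alike at (302,127). The crown is at (301,194), blue at (327,238), and grey nested in white at (431,348). Next I refine the pads and ochre.

```bash
cat >> h.py <<'E'
def ells(n,t):
    out=[]
    for g in cams.regions_of(n,t):
        m=g["region"].astype(np.uint8); cs,_=cv2.findContours(m,0,1)
        c=cv2.convexHull(max(cs,key=cv2.contourArea))
        if len(c)>5: out.append((g["conf"],cv2.fitEllipse(c),g["box"]))
    return out
E
python3 - <<'E'
from h import *
for n in("scene","side"):
    cams.read_camera(n)
    for c,e,b in ells(n,"pad_1"): print(n,round(c,2),np.round(e[0],1),np.round(e[1],1),at(n,e[0],.010).round(4))
    # cups: axis from the region's rim top: match projected cylinder mask by silhouette box
    for t,(D,H) in {"crucible_ochre":(.054,.066),"crucible_blue":(.05,.042),"crown_stand":(.042,.012)}.items():
        for g in cams.regions_of(n,t):
            print(n,t,round(g["conf"],2),g["box"],[at(n,np.argwhere(g["region"]).mean(0)[::-1],H/2).round(3)])
E
```

```text
scene 0.88 [225.2 222.6] [25.5 37.5] [ 0.6177 -0.1403  0.01  ]
scene 0.77 [269.3 316.8] [36.2 44.4] [0.6488 0.0905 0.01  ]
scene 0.69 [238.4 251. ] [29.  39.2] [ 0.6282 -0.0628  0.01  ]
scene 0.64 [253.2 281.9] [31.9 41.7] [0.6381 0.0138 0.01  ]
scene crucible_ochre 0.78 [253.9, 126.4, 279.8, 167.7] [array([ 0.461, -0.277,  0.033])]
scene crucible_ochre 0.57 [286.9, 108.1, 313.4, 146.1] [array([ 0.363, -0.296,  0.033])]
scene crucible_blue 0.88 [313.8, 218.9, 342.8, 253.9] [array([0.486, 0.   , 0.021])]
scene crown_stand 0.75 [293.2, 180.0, 312.2, 206.4] [array([ 0.459, -0.137,  0.006])]
side 0.97 [260.4 289.1] [22.3 35.4] [0.6474 0.092  0.01  ]
side 0.83 [270.5 265.6] [20.4 33.5] [0.6368 0.0157 0.01  ]
side 0.73 [278.9 244.8] [17.8 31.8] [ 0.6273 -0.0616  0.01  ]
side 0.71 [286.  226.3] [14.6 27.4] [ 0.6187 -0.1387  0.01  ]
side crucible_ochre 0.94 [384.2, 170.1, 406.1, 202.8] [array([ 0.362, -0.298,  0.033])]
side crucible_ochre 0.76 [342.2, 173.3, 362.9, 206.8] [array([ 0.462, -0.277,  0.033])]
side crucible_blue 0.72 [331.0, 239.8, 358.2, 273.2] [array([0.486, 0.001, 0.021])]
side crown_stand 0.61 [346.8, 218.0, 365.5, 236.1] [array([ 0.458, -0.139,  0.006])]
```

```bash
python3 -c "
from h import *
print(mv([.4615,-.277,.21],[-.2,.98]), manip.tips_ahead); print(R.from_quat(readout.sense()['tool_rot']).as_matrix().round(3)); c=cams.calibration('wrist');print(c['cam_to_world'].round(3))"
```

```text
(array([-2.645e+02, -3.756e+02, -2.000e-01]), array([0.   , 0.   , 0.056])) 0.022
[[ 0.255 -0.967 -0.   ]
 [-0.967 -0.255  0.   ]
 [-0.     0.    -1.   ]]
[[ 0.255 -0.931 -0.261  0.238]
 [-0.967 -0.245 -0.069 -0.609]
 [ 0.     0.27  -0.963  0.386]
 [ 0.     0.     0.     1.   ]]
```

Call:
carry_out(
  moves=[
    [-26, -38, 0, 0, 0, 0, -1],
    [-53, -75, 0, 0, 0, 0, -1],
    [-79, -113, 0, 0, 0, 0, -1],
    [-106, -150, 0, 0, 0, 0.02, -1],
    [-132, -188, 0, 0, 0, 0.03, -1],
    [-159, -225, 0, 0, 0, 0.05, -1],
    [-185, -263, 0, 0, 0, 0.05, -1],
    [-212, -300, 0, 0, 0, 0.05, -1],
    [-238, -338, 0, 0, 0, 0.05, -1],
    [-264, -375, 0, 0, 0, 0.05, -1],
  ],
)

```text
clock: 2.4
ee_pos: [0.462, -0.276, 0.2102]
tool_rot: [0.777, -0.63, 0.0, -0.0]
contact_force: [0.6, -1.3, 0.3]
width: 0.0872
```

Call:
carry_out(
  moves=[
    [0, 0, 0, 0, 0, 0, -1],
    [0, 0, 0, 0, 0, 0, -1],
  ],
)

```text
clock: 2.6
ee_pos: [0.4627, -0.275, 0.2103]
tool_rot: [0.778, -0.629, 0.0, -0.0]
contact_force: [-0.2, -0.4, -0.3]
width: 0.0871
```

```bash
cat >> h.py <<'E'
def look(t,zs,name=None):
    """wrist view: rim/disc centre by ellipse of the region's hull -> world at the heights zs"""
    s=readout.sense(); c=cams.calibration("wrist"); im=cams.read_camera("wrist")
    if name: cv2.imwrite(name,im)
    print(s["clock"],s["ee_pos"].round(4))
    for tt in ([t] if isinstance(t,str) else t):
        for cf,e,b in ells("wrist",tt): print(tt,round(cf,2),np.round(b),np.round(e[0],1),np.round(e[1],1),[at("wrist",e[0],z,c)[:2].round(4).tolist() for z in zs])
E
python3 - <<'E'
from h import *
look(["crucible_ochre","crown_stand"],[.033,.066],"pics/w1.png"); print(mv([.4615,-.277,.21],[-.2,.98]))
E
```

```text
2.6 [ 0.4627 -0.275   0.2103]
crucible_ochre 0.81 [300. 273. 348. 312.] [323.5 302.7] [49.1 60.5] [[0.3674, -0.2959], [0.3831, -0.2924]]
crucible_ochre 0.72 [299. 188. 356. 250.] [325.7 219. ] [57.5 64.5] [[0.4602, -0.2783], [0.4672, -0.2765]]
crucible_ochre 0.18 [188.   0. 259.  66.] [223.2  25.4] [70.5 79.6] [[0.6141, -0.1513], [0.6067, -0.1614]]
crown_stand 0.96 [179. 168. 217. 206.] [197.4 186.4] [38.8 41.7] [[0.466, -0.1453], [0.4725, -0.1559]]
(array([-0.4, -0.5,  0.1]), array([-0.   , -0.001,  0.004]))
```

View pics/w1.png

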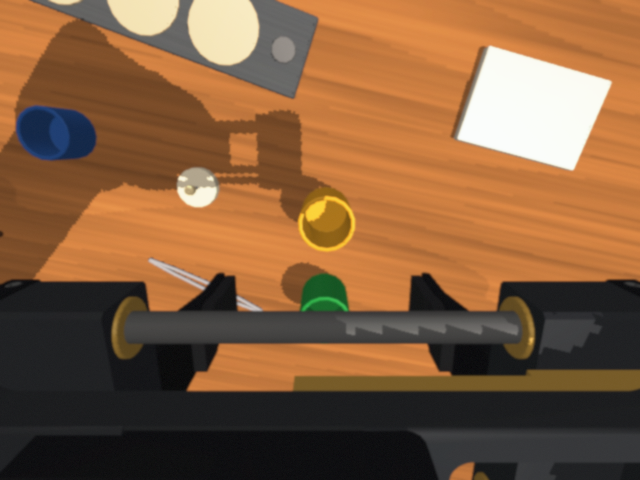

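Ochre is at (326,219) and green at (324,300), both as expected, and the crown at (197,186) is well clear of the fingers. I'm descending on ochre.

Call:
carry_out(
  moves=[
    [0, 0, 45, 0, 0, 0, -1],
    [0, 0, 90, 0, 0, 0, -1],
    [0, 0, 130, 0, 0, 0, -1],
    [0, 0, 155, 0, 0, 0, -1],
    [0, 0, 167, 0, 0, 0, -1],
    [0, 0, 167, 0, 0, 0, 1],
    [0, 0, 167, 0, 0, 0, 1],
    [0, 0, 167, 0, 0, 0, 1],
    [0, 0, 167, 0, 0, 0, 1],
    [0, 0, 167, 0, 0, 0, 1],
  ],
  force=20,
)

```text
clock: 3.75
ee_pos: [0.4617, -0.2781, 0.0441]
tool_rot: [0.776, -0.631, 0.001, 0.0]
contact_force: [0.4, -1.7, 2.0]
width: 0.0553
```

Call:
carry_out(
  moves=[
    [0, 0, 0, 0, 0, 0, 1],
    [0, 0, -15, 0, 0, 0, 1],
    [0, 0, -40, 0, 0, 0, 1],
    [0, 0, -65, 0, 0, 0, 1],
    [0, 0, -65, 0, 0, 0, 1],
  ],
)

```text
clock: 4.25
ee_pos: [0.4637, -0.2789, 0.1136]
tool_rot: [0.776, -0.631, 0.004, -0.0]
contact_force: [0.6, -0.7, -1.8]
width: 0.0536
```

```bash
python3 - <<'E'
from h import *
s=readout.sense();print(s["ee_pos"],s["width"])
print(mv([.6180,-.1395,.106],[.991,-.13]))
look("crucible_ochre",[.033,.066])
E
```

```text
[ 0.46374751 -0.27887869  0.11358853] 0.053630978435510936
(array([-105. , -179.4,    8. ]), array([-1.000e-03, -9.000e-03, -1.235e+00]))
4.25 [ 0.4637 -0.2789  0.1136]
crucible_ochre 0.87 [268. 217. 377. 352.] [321.6 273.8] [110.3 116.4] [[0.4389, -0.2832], [0.4513, -0.2805]]
crucible_ochre 0.73 [288. 345. 353. 380.] [320.2 359.5] [41.2 83.7] [[0.3635, -0.2977], [0.3856, -0.2931]]
```

Call:
carry_out(
  moves=[
    [-20, -36, 0, 0, 0, 0, 1],
    [-45, -75, 0, 0, 0, 0, 1],
    [-70, -115, 0, 0, 0, 0, 1],
    [-90, -155, 0, 0, 0, 0, 1],
    [-103, -178, 0, 0, 0, 0, 1],
    [-105, -179.4, 0, 0, 0, 0, 1],
    [-105, -179.4, 0, 0, 0, 0, 1],
    [-105, -179.4, 0, 0, 0, 0, 1],
  ],
)

```text
clock: 5.15
ee_pos: [0.6148, -0.14, 0.1094]
tool_rot: [0.775, -0.631, 0.001, 0.001]
contact_force: [-0.3, -0.5, -2.1]
width: 0.0537
```

```bash
python3 - <<'E'
from h import *
print(mv([.6180,-.1395,.0555],[-.2,.98]))
look(["pad_1","crucible_ochre"],[.010,.033,.1356],"pics/w2.png")
E
```

```text
(array([-0. , -3.2, 53.9]), array([-0.   , -0.003,  0.003]))
5.15 [ 0.6148 -0.14    0.1094]
pad_1 0.83 [193. 158. 278. 243.] [235.8 200. ] [82.  87.9] [[0.6296, -0.0666], [0.6345, -0.0714], [0.6561, -0.0927]]
pad_1 0.73 [  0.  86.  84. 180.] [ 34.7 132.4] [ 83.2 103. ] [[0.6499, 0.088], [0.653, 0.0702], [0.6672, -0.0087]]
pad_1 0.66 [274. 364. 304. 378.] [287.1 375. ] [17.3 31.8] [[0.4789, -0.1347], [0.4964, -0.1338], [0.5743, -0.1297]]
pad_1 0.6 [ 90. 124. 189. 215.] [138.2 166.9] [83.1 95.3] [[0.6399, 0.0105], [0.6439, -0.0008], [0.6617, -0.0508]]
crucible_ochre 0.8 [270. 217. 377. 349.] [323.3 277.4] [113.9 117.2] [[0.5793, -0.1477], [0.5884, -0.1457], [0.6288, -0.1368]]
```

View pics/w2.png

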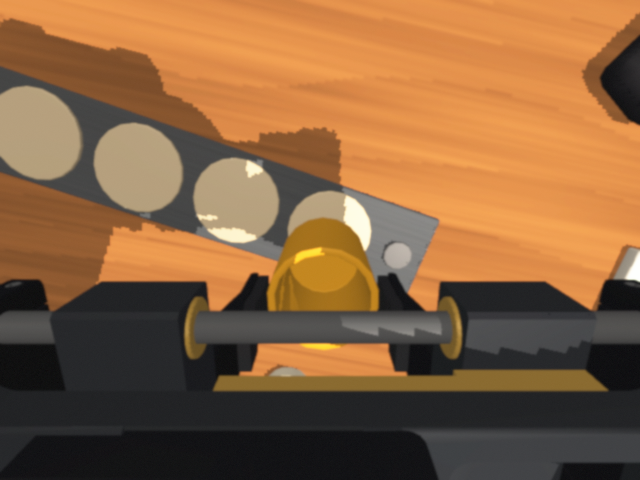

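Pads 1–3 read at (35,132), (138,167) and (236,200), within about 4 mm of the fixed cameras, so I'll average the two. Ochre is held upright over pad_4.

Call:
carry_out(
  moves=[
    [2, -4, 20, 0, 0, 0, 1],
    [2, -4, 40, 0, 0, 0, 1],
    [2, -4, 48, 0, 0, 0, 1],
    [2, -4, 49, 0, 0, 0, 1],
    [2, -4, 49, 0, 0, 0, 1],
  ],
)

```text
clock: 5.8
ee_pos: [0.6198, -0.1417, 0.0617]
tool_rot: [0.775, -0.632, 0.002, 0.0]
contact_force: [0.1, -0.4, -1.4]
width: 0.0537
```

Call:
carry_out(
  moves=[
    [0, 0, 4, 0, 0, 0, 1],
    [0, 0, 7, 0, 0, 0, 1],
    [0, 0, 7, 0, 0, 0, 1],
    [0, 0, 7, 0, 0, 0, 1],
  ],
)

```text
clock: 6.2
ee_pos: [0.6199, -0.1418, 0.0549]
tool_rot: [0.775, -0.632, 0.002, 0.0]
contact_force: [0.6, 0.6, -2.2]
width: 0.0534
```

Call:
carry_out(
  moves=[
    [0, 0, 1.5, 0, 0, 0, 1],
    [0, 0, 1.5, 0, 0, 0, 1],
    [0, 0, 1.5, 0, 0, 0, 1],
  ],
)

```text
clock: 6.5
ee_pos: [0.6204, -0.1418, 0.0541]
tool_rot: [0.775, -0.632, 0.003, 0.0]
contact_force: [-0.3, 0.0, 5.2]
width: 0.0539
```

Contact shows at z 0.054, as predicted, so the pad height is confirmed at 10 mm. Releasing.

Call:
carry_out(
  moves=[
    [0, 0, 0, 0, 0, 0, 0.1],
    [0, 0, 0, 0, 0, 0, -0.5],
    [0, 0, 0, 0, 0, 0, -1],
    [0, 0, 0, 0, 0, 0, -1],
    [0, 0, -30, 0, 0, 0, -1],
    [0, 0, -70, 0, 0, 0, -1],
    [0, 0, -115, 0, 0, 0, -1],
    [0, 0, -150, 0, 0, 0, -1],
    [0, 0, -150, 0, 0, 0, -1],
  ],
)

```text
clock: 7.4
ee_pos: [0.6226, -0.1414, 0.2102]
tool_rot: [0.775, -0.632, 0.007, -0.002]
contact_force: [0.6, 0.2, -0.2]
width: 0.0866
```

```bash
python3 - <<'E'
from h import *
print(mv([.486,0,.2],[.991,-.13]))
for n in("scene","side"):
    cams.read_camera(n)
    for g in cams.regions_of(n,"crucible_ochre"): print(n,round(g["conf"],2),at(n,np.argwhere(g["region"]).mean(0)[::-1],.043).round(3))
E
```

```text
(array([-166.1,  105.3,    7.6]), array([-0.005, -0.014, -1.237]))
scene 0.85 [ 0.369 -0.284  0.043]
side 0.85 [ 0.62  -0.139  0.043]
side 0.73 [ 0.365 -0.276  0.043]
side 0.48 [0.483 0.276 0.043]
side 0.42 [0.629 0.063 0.043]
```

Call:
carry_out(
  moves=[
    [-10, 6, 0, 0, 0, -0.14, -1],
    [-30, 18, 0, 0, 0, -0.28, -1],
    [-50, 32, 0, 0, 0, -0.42, -1],
    [-70, 45, 0, 0, 0, -0.56, -1],
    [-90, 58, 0, 0, 0, -0.7, -1],
    [-110, 70, 0, 0, 0, -0.84, -1],
    [-130, 83, 2, 0, 0, -0.98, -1],
    [-150, 95, 4, 0, 0, -1.1, -1],
    [-163, 103, 6, 0, 0, -1.2, -1],
    [-166, 105, 7.6, 0, -0.01, -1.237, -1],
  ],
)

```text
clock: 8.6
ee_pos: [0.4808, 0.0017, 0.1929]
tool_rot: [0.998, -0.062, -0.004, -0.001]
contact_force: [-0.4, -0.3, -0.6]
width: 0.087
```

Call:
carry_out(
  moves=[
    [0, 0, 0, 0, 0, 0, -1],
    [0, 0, 0, 0, 0, 0, -1],
    [0, 0, 0, 0, 0, 0, -1],
  ],
)

```text
clock: 8.9
ee_pos: [0.4807, 0.0014, 0.1924]
tool_rot: [0.998, -0.063, -0.004, -0.001]
contact_force: [-0.6, -0.4, 0.5]
width: 0.0869
```

```bash
python3 - <<'E'
from h import *
look(["crucible_blue","pad_1"],[.010,.021,.042],"pics/w3.png")
print(mv([.486,0,.028],[.991,-.13]),readout.sense()["joint_positions"].round(2))
E
```

```text
8.9 [0.4807 0.0014 0.1924]
crucible_blue 0.82 [308. 194. 358. 246.] [329.9 219.4] [52.  56.8] [[0.4867, -0.004], [0.4869, -0.0016], [0.4872, 0.0031]]
crucible_blue 0.52 [310. 343. 334. 352.] [320.1 345.4] [11.7 25.4] [[0.4575, -0.151], [0.4585, -0.1441], [0.4606, -0.1308]]
pad_1 0.83 [442. 155. 511. 222.] [476.1 186.4] [63.2 70.3] [[0.6383, 0.0117], [0.6338, 0.0136], [0.6252, 0.0173]]
pad_1 0.66 [434. 232. 497. 291.] [467.2 259. ] [58.  64.4] [[0.628, -0.0655], [0.6238, -0.0612], [0.6158, -0.0529]]
pad_1 0.63 [457. 299. 485. 313.] [471.2 304.2] [ 9.5 29.8] [[0.6316, -0.1196], [0.6273, -0.1136], [0.6191, -0.1022]]
pad_1 0.55 [451.  66. 522. 142.] [485.9 104.8] [68.4 78.5] [[0.6482, 0.0888], [0.6434, 0.0884], [0.6342, 0.0876]]
(array([  6.5,   1.2, 164.7]), array([-0.002,  0.008,  0.005])) [ 0.49  0.04 -0.59  1.85  0.02  1.26 -0.23]
```

View pics/w3.png

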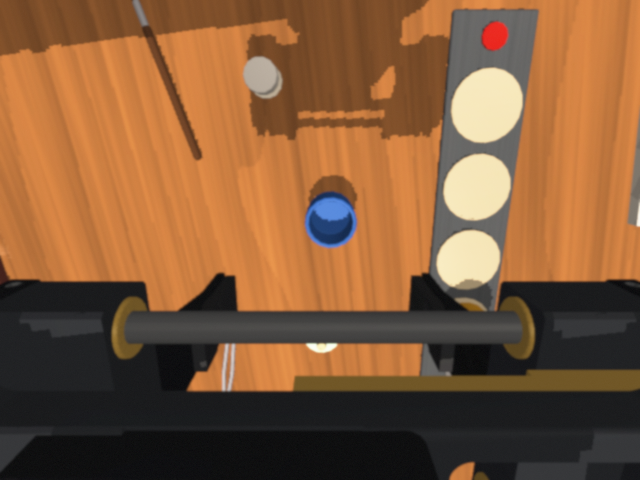

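Blue is at (330,219), i.e. (0.4865, 0). The pads at (477,186) and (468,259) agree with the averages.

Call:
carry_out(
  moves=[
    [6, 1, 45, 0, 0, 0, -1],
    [6, 1, 90, 0, 0, 0, -1],
    [6, 1, 130, 0, 0.008, 0, -1],
    [6, 1, 155, 0, 0.008, 0, -1],
    [6, 1, 160, 0, 0.008, 0, -1],
    [6, 1, 160, 0, 0.008, 0, -1],
  ],
)

```text
clock: 9.65
ee_pos: [0.4854, 0.0003, 0.0326]
tool_rot: [0.998, -0.063, -0.0, -0.001]
contact_force: [0.2, 0.2, 0.2]
width: 0.0868
```

```bash
python3 - <<'E'
from h import *
s=readout.sense();print(s["ee_pos"],s["contact_force"],mv([.4865,0,.030],[.991,-.13]))
E
```

```text
[4.85416574e-01 3.39694087e-04 3.26223046e-02] [0.19235101 0.18359726 0.2477786 ] (array([1.1, 0.2, 2.6]), array([-0.002,  0.001,  0.005]))
```

Call:
carry_out(
  moves=[
    [1, 0, 2, 0, 0, 0, 0],
    [1, 0, 2, 0, 0, 0, 1],
    [1, 0, 2, 0, 0, 0, 1],
    [1, 0, 2, 0, 0, 0, 1],
    [1, 0, 2, 0, 0, 0, 1],
    [1, 0, 2, 0, 0, 0, 1],
    [1, 0, 2, 0, 0, 0, 1],
  ],
)

```text
clock: 10.35
ee_pos: [0.4864, 0.0002, 0.0307]
tool_rot: [0.998, -0.063, -0.0, -0.001]
contact_force: [1.0, 0.3, 0.5]
width: 0.0388
```

Call:
carry_out(
  moves=[
    [0, 0, -10, 0, 0, 0, 1],
    [0, 0, -30, 0, 0, 0, 1],
    [0, 0, -60, 0, 0, 0, 1],
    [0, 0, -60, 0, 0, 0, 1],
    [0, 0, -60, 0, 0, 0, 1],
  ],
)

```text
clock: 10.85
ee_pos: [0.4871, -0.0, 0.0917]
tool_rot: [0.998, -0.063, 0.001, -0.001]
contact_force: [0.1, 0.4, -1.0]
width: 0.0027
```

```bash
python3 - <<'E'
from h import *
print(mv([.638,.0128,.09],[.991,-.13]))
E
```

```text
(array([148.1, -31.7,   1.9]), array([-0.002, -0.001,  0.005]))
```

```bash
python3 - <<'E'
from h import *
look(["crucible_blue"],[.021,.042],"pics/w4.png")
for n in("scene","side"):
    im=cams.read_camera(n); cv2.imwrite(f"pics/{n}4.png",im)
    for g in cams.regions_of(n,"crucible_blue"): print(n,round(g["conf"],2),g["box"],at(n,np.argwhere(g["region"]).mean(0)[::-1],.021).round(3))
cv2.imwrite("pics/m4.png",np.hstack([cams.read_camera("wrist")[::2,::2],cv2.imread("pics/side4.png")[160:400,200:520]]))
E
```

```text
10.85 [ 0.4871 -0.      0.0917]
crucible_blue 0.81 [290. 207. 357. 287.] [321.8 249.2] [72.5 81.5] [[0.4868, -0.0025], [0.4876, 0.004]]
scene 0.6 [313.5, 221.6, 344.6, 253.3] [0.486 0.001 0.021]
side 0.79 [334.1, 238.8, 360.7, 272.1] [0.486 0.001 0.021]
```

View pics/m4.png

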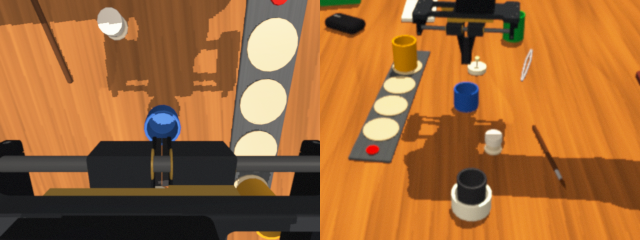

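```bash
python3 - <<'E'
from h import *
s=readout.sense();p=s["ee_pos"]
for n in("wrist","side","scene"):
    print(n,"tcp",proj(n,p).round(),"tip",proj(n,p-[0,0,.022]).round(),"cup c",proj(n,[.486,0,.021]).round(), "spread jaw at z.03 of the wrist")
a=cv2.imread("pics/side4.png")[150:310,240:450]; b=cv2.imread("pics/scene4.png")[130:290,220:430]; w=cv2.imread("pics/w4.png")[180:400,220:430]
f=lambda i:cv2.resize(i,(400,300),interpolation=2)
cv2.imwrite("pics/m5.png",np.vstack([np.hstack([f(a),f(b)]),np.hstack([f(w),f(w)*0])]))
E
```

```text
wrist tcp [322. 284.] tip [322. 269.] cup c [322. 247.] spread jaw at z.03 of the wrist
side tcp [346. 227.] tip [346. 236.] cup c [346. 256.] spread jaw at z.03 of the wrist
scene tcp [327. 208.] tip [327. 218.] cup c [327. 237.] spread jaw at z.03 of the wrist
```

View pics/m5.png

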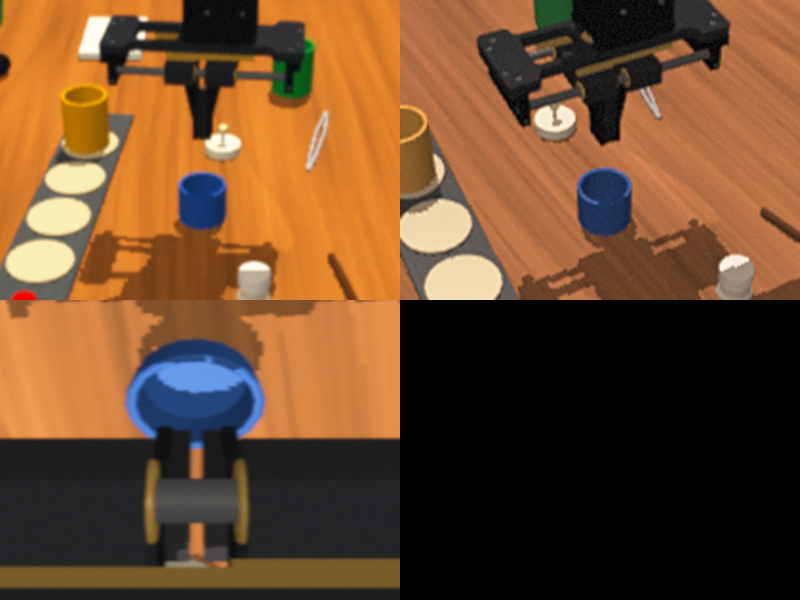

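The fingertips stand clearly higher in both fixed views (side ≈(346,222), scene ≈(328,205)) than projected from the reported TCP. The jaws therefore closed above the blue rim. Blue is untouched, but I need to measure the true tip offset before going on.

```bash
python3 - <<'E'
from h import *
p=readout.sense()["ee_pos"]
t=tri([ray("side",(346.6,222)),ray("scene",(327.6,204.6))]); print("tip",t.round(4),"tcp",p.round(4), "side/scene back",proj("side",t).round(1),proj("scene",t).round(1))
for dz in(-.02,0,.022):
  print(dz,[proj("wrist",p+np.array([0,9.5e-3*sg,-dz])).round(0).tolist() for sg in(-1,1)])
print([x for x in dir(manip) if x[0]!='_'],manip.tips_ahead)
# FK-independent check: wrist camera seen height vs pads spacing at open pose
look("pad_1",[.01])
E
```

```text
tip [0.4856 0.0025 0.1007] tcp [4.861e-01 1.000e-04 9.020e-02] side/scene back [346.2 222.6] [327.8 203.8]
-0.02 [[324.0, 317.0], [319.0, 282.0]]
0 [[324.0, 300.0], [319.0, 267.0]]
0.022 [[324.0, 284.0], [320.0, 254.0]]
['MotionError', 'tips_ahead'] 0.022
11.2 [4.861e-01 1.000e-04 9.020e-02]
pad_1 0.97 [477. 160. 576. 248.] [524.7 202.4] [85.5 98.9] [[0.638, 0.012]]
pad_1 0.93 [463. 263. 552. 310.] [510.2 295.9] [69.8 85.3] [[0.6288, -0.0623]]
pad_1 0.67 [493.  34. 596. 138.] [543.   88.3] [ 94.2 113.7] [[0.6482, 0.0893]]
pad_1 0.62 [467. 346. 533. 377.] [499.9 366.3] [35.2 64. ] [[0.6212, -0.1265]]
```

The tips triangulate to z = 0.100 with the TCP reading 0.090. They stand about 10 mm behind the reported TCP instead of 22 mm ahead of it, a 32 mm height offset, while x and y agree. The wrist view supports this, with its tip edge at row 277. From here on I work with tips ≈ TCP + 0.010 and confirm it on the way down.

Call:
carry_out(
  moves=[
    [0, 0, 0, 0, 0, 0, -1],
    [0, 0, 0, 0, 0, 0, -1],
    [0, 0, 0, 0, 0, 0, -1],
    [0, 0, 0, 0, 0, 0, -1],
    [0, 0, 0, 0, 0, 0, -1],
    [0, 0, 0, 0, 0, 0, -1],
    [0, 0, 0, 0, 0, 0, -1],
    [0, 0, 20, 0, 0, 0, -1],
    [0, 0, 40, 0, 0, 0, -1],
    [0, 0, 40, 0, 0, 0, -1],
  ],
)

```text
clock: 12.3
ee_pos: [0.4844, 0.0002, 0.0483]
tool_rot: [0.998, -0.063, -0.003, -0.001]
contact_force: [-0.1, -0.6, -0.5]
width: 0.0724
```

Call:
carry_out(
  moves=[
    [0, 0, 20, 0, 0, 0, -1],
    [0, 0, 30, 0, 0, 0, -1],
    [0, 0, 38, 0, 0, 0, -1],
    [0, 0, 43, 0, 0, 0, -1],
    [0, 0, 44, 0, 0, 0, -1],
    [0, 0, 44, 0, 0, 0, -1],
  ],
)

```text
clock: 12.9
ee_pos: [0.4844, 0.0004, 0.0046]
tool_rot: [0.998, -0.063, -0.003, -0.001]
contact_force: [0.1, 0.4, 0.4]
width: 0.0871
```

```bash
python3 - <<'E'
from h import *
s=readout.sense();print(s["ee_pos"],s["contact_force"],mv([.4862,0,.006],[.991,-.13]))
p=s["ee_pos"]; r=R.from_quat(s["tool_rot"])
a=cams.read_camera("side")[180:300,260:420]; b=cams.read_camera("scene")[160:280,250:410]
for n in("side","scene"): print(n,[proj(n,p+r.apply([x,0,-.010])).round(0).tolist() for x in(-.0435,.0435)])
f=lambda i:cv2.resize(i,(400,300),interpolation=2)
cv2.imwrite("pics/m6.png",np.hstack([f(a),f(b)]))
E
```

```text
[4.84396768e-01 3.55781706e-04 4.63366212e-03] [0.14875884 0.38484709 0.37279596] (array([ 1.8,  0.1, -1.4]), array([-0.003,  0.005,  0.005]))
side [[368.0, 260.0], [325.0, 258.0]]
scene [[350.0, 232.0], [305.0, 247.0]]
```

View pics/m6.png

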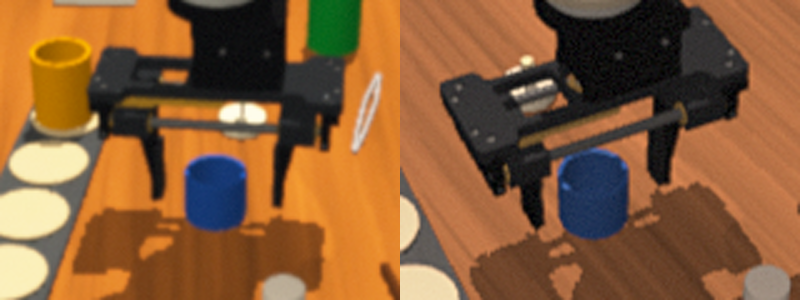

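The fingers now straddle blue with the tips about 15 mm above the table, so the offset is confirmed. Closing.

Call:
carry_out(
  moves=[
    [2, 0, 0, 0, 0.004, 0, 0],
    [2, 0, 0, 0, 0.004, 0, 1],
    [2, 0, 0, 0, 0.004, 0, 1],
    [2, 0, 0, 0, 0.004, 0, 1],
    [2, 0, 0, 0, 0.004, 0, 1],
    [2, 0, 0, 0, 0.004, 0, 1],
    [2, 0, 0, 0, 0.004, 0, 1],
    [2, 0, 0, 0, 0.004, 0, 1],
  ],
)

```text
clock: 13.8
ee_pos: [0.4865, 0.0001, 0.0048]
tool_rot: [0.998, -0.063, -0.0, -0.001]
contact_force: [-0.3, 0.4, -0.1]
width: 0.0499
```

Call:
carry_out(
  moves=[
    [0, 0, -10, 0, 0, 0, 1],
    [0, 0, -30, 0, 0, 0, 1],
    [0, 0, -60, 0, 0, 0, 1],
    [0, 0, -60, 0, 0, 0, 1],
    [0, 0, -60, 0, 0, 0, 1],
  ],
)

```text
clock: 14.3
ee_pos: [0.487, -0.0002, 0.0656]
tool_rot: [0.998, -0.063, 0.001, -0.001]
contact_force: [-1.2, -1.8, -1.2]
width: 0.05
```

```bash
python3 - <<'E'
from h import *
print(mv([.638,.0128,.065],[.991,-.13]))
E
```

```text
(array([148.1, -31.8,   0.8]), array([-0.002, -0.001,  0.005]))
```

Call:
carry_out(
  moves=[
    [35, -8, 0, 0, 0, 0, 1],
    [75, -16, 0, 0, 0, 0, 1],
    [115, -25, 0, 0, 0, 0, 1],
    [140, -30, 0, 0, 0, 0, 1],
    [148, -32, 0, 0, 0, 0, 1],
    [148, -32, 0, 0, 0, 0, 1],
    [148, -32, 20, 0, 0, 0, 1],
    [148, -32, 38, 0, 0, 0, 1],
    [148, -32, 42, 0, 0, 0, 1],
    [148, -32, 42, 0, 0, 0, 1],
  ],
)

```text
clock: 15.3
ee_pos: [0.6364, 0.0128, 0.0233]
tool_rot: [0.998, -0.063, -0.001, -0.001]
contact_force: [-0.8, -0.3, -0.4]
width: 0.0496
```

```bash
python3 - <<'E'
from h import *
s=readout.sense();print(s["ee_pos"],s["contact_force"],mv([.638,.0128,.0155],[.991,-.13]))
E
```

```text
[0.63639343 0.01281431 0.02327662] [-0.81886123 -0.30993932 -0.39016807] (array([ 1.6, -0.2,  7.8]), array([-0.002,  0.001,  0.005]))
```

Call:
carry_out(
  moves=[
    [1, 0, 4, 0, 0, 0, 1],
    [1, 0, 7, 0, 0, 0, 1],
    [1, 0, 8, 0, 0, 0, 1],
    [1, 0, 9, 0, 0, 0, 1],
    [1, 0, 9, 0, 0, 0, 1],
  ],
)

```text
clock: 15.8
ee_pos: [0.6375, 0.0126, 0.0148]
tool_rot: [0.998, -0.063, -0.0, -0.001]
contact_force: [-1.4, -0.7, 3.1]
width: 0.05
```

Call:
carry_out(
  moves=[
    [0, 0, 0, 0, 0, 0, 0.1],
    [0, 0, 0, 0, 0, 0, -0.5],
    [0, 0, 0, 0, 0, 0, -1],
    [0, 0, 0, 0, 0, 0, -1],
    [0, 0, 0, 0, 0, 0, -1],
    [0, 0, -30, 0, 0, 0, -1],
    [0, 0, -75, 0, 0, 0, -1],
    [0, 0, -120, 0, 0, 0, -1],
    [0, 0, -165, 0, 0, 0, -1],
    [0, 0, -170, 0, 0, 0, -1],
  ],
)

```text
clock: 16.8
ee_pos: [0.6405, 0.0131, 0.1916]
tool_rot: [0.998, -0.063, 0.004, -0.001]
contact_force: [1.0, -0.5, -0.5]
width: 0.0866
```

```bash
python3 - <<'E'
from h import *
print(mv([.479,.272,.185],[.991,-.13]), readout.sense()["joint_positions"].round(2))
for n in("scene","side"):
    cams.read_camera(n)
    for t,z in(("crucible_blue",.031),("crucible_grey",.044),("crucible_white",.015)):
        for g in cams.regions_of(n,t)[:2]: print(n,t,round(g["conf"],2),at(n,np.argwhere(g["region"]).mean(0)[::-1],z).round(3))
E
```

```text
(array([-192.7, -236.6,    5.6]), array([-0.003, -0.008,  0.005])) [ 0.35  0.38 -0.58  1.5   0.21  1.32 -0.37]
scene crucible_blue 0.6 [0.638 0.013 0.031]
scene crucible_grey 0.85 [0.484 0.275 0.044]
scene crucible_white 0.6 [0.494 0.285 0.015]
scene crucible_white 0.34 [ 0.62  -0.118  0.015]
side crucible_blue 0.89 [0.637 0.015 0.031]
side crucible_grey 0.58 [0.483 0.277 0.044]
```

Call:
carry_out(
  moves=[
    [-24, -30, 0, 0, 0, 0, -1],
    [-50, -60, 0, 0, 0, 0, -1],
    [-77, -93, 0, 0, 0, 0, -1],
    [-104, -126, 0, 0, 0, 0, -1],
    [-131, -160, 0, 0, 0, 0, -1],
    [-158, -193, 2, 0, 0, 0, -1],
    [-180, -223, 3, 0, -0.008, 0, -1],
    [-190, -237, 4, 0, -0.008, 0, -1],
    [-190, -239, 4, 0, -0.008, 0, -1],
    [-190, -239, 4, 0, -0.008, 0, -1],
  ],
)

```text
clock: 18.2
ee_pos: [0.4785, 0.2728, 0.1797]
tool_rot: [0.998, -0.063, -0.006, -0.001]
contact_force: [0.6, 0.0, -0.4]
width: 0.0876
```

```bash
python3 - <<'E'
from h import *
look(["crucible_grey","crucible_white"],[.015,.030,.059],"pics/w7.png")
print(mv([.483,.275,.1],[.991,-.13]),readout.sense()["joint_positions"].round(2))
E
```

```text
18.2 [0.4785 0.2728 0.1797]
crucible_grey 0.6 [304. 196. 356. 253.] [329.4 224.6] [52.5 58.2] [[0.483, 0.2659], [0.4834, 0.2695], [0.484, 0.2763]]
crucible_white 0.82 [298. 181. 363. 237.] [329.3 217.5] [64.2 67. ] [[0.4838, 0.2731], [0.4841, 0.2763], [0.4847, 0.2826]]
(array([ 4.2, -3.8, 79.8]), array([-0.001,  0.011,  0.002])) [ 0.06  0.23 -0.75  1.71  0.16  1.27 -0.85]
```

View pics/w7.png

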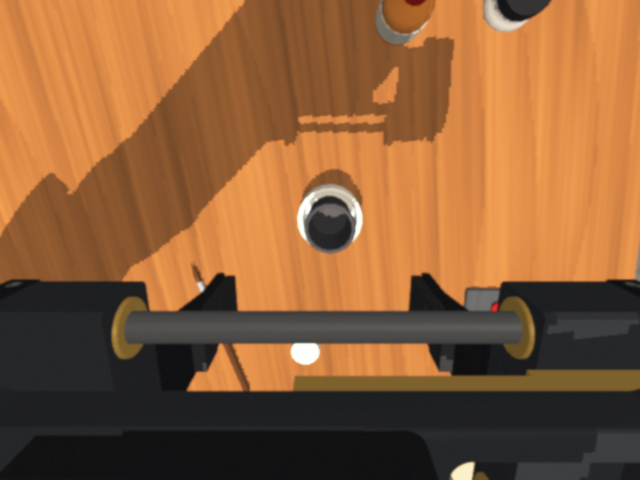

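Grey (330,224) nested in white (330,217) comes out at about (0.484, 0.2745). Descending in two steps to put the tips about 5 mm above the white rim.

Call:
carry_out(
  moves=[
    [5, -3, 40, 0, 0.01, 0, -1],
    [5, -3, 80, 0, 0.01, 0, -1],
    [5, -3, 110, 0, 0.01, 0, -1],
    [5, -3, 120, 0, 0.01, 0, -1],
    [5, -3, 120, 0, 0.01, 0, -1],
  ],
)

```text
clock: 18.85
ee_pos: [0.4829, 0.2731, 0.0589]
tool_rot: [0.998, -0.064, -0.002, 0.0]
contact_force: [-0.0, -0.0, -0.2]
width: 0.0872
```

```bash
python3 - <<'E'
from h import *
print(readout.sense()["ee_pos"],mv([.484,.2745,.026],[.991,-.13]))
E
```

```text
[0.48293888 0.27314838 0.05888031] (array([ 1. , -1.5, 32.9]), array([0.001, 0.004, 0.001]))
```

Call:
carry_out(
  moves=[
    [1, -1.5, 15, 0, 0.004, 0, -1],
    [1, -1.5, 28, 0, 0.004, 0, -1],
    [1, -1.5, 32, 0, 0.004, 0, -1],
    [1, -1.5, 32, 0, 0.004, 0, 1],
    [1, -1.5, 32, 0, 0.004, 0, 1],
    [1, -1.5, 32, 0, 0.004, 0, 1],
    [1, -1.5, 32, 0, 0.004, 0, 1],
    [1, -1.5, 32, 0, 0.004, 0, 1],
    [1, -1.5, 32, 0, 0.004, 0, 1],
    [1, -1.5, 32, 0, 0.004, 0, 1],
  ],
  force=15,
)

```text
clock: 19.85
ee_pos: [0.484, 0.2745, 0.027]
tool_rot: [0.998, -0.064, 0.0, 0.0]
contact_force: [-0.6, 0.4, 1.2]
width: 0.0453
```

Call:
carry_out(
  moves=[
    [0, 0, 0, 0, 0, 0, 1],
    [0, 0, -3, 0, 0, 0, 1],
    [0, 0, -6, 0, 0, 0, 1],
  ],
)

```text
clock: 20.15
ee_pos: [0.4839, 0.2745, 0.0331]
tool_rot: [0.998, -0.064, 0.0, 0.0]
contact_force: [-0.2, -0.6, -1.8]
width: 0.0458
```

Call:
carry_out(
  moves=[
    [0, 0, -8, 0, 0, 0, 1],
    [0, 0, -16, 0, 0, 0, 1],
    [0, 0, -24, 0, 0, 0, 1],
    [0, 0, -34, 0, 0, 0, 1],
    [0, 0, -50, 0, 0, 0, 1],
    [0, 0, -75, 0, 0, 0, 1],
    [0, 0, -75, 0, 0, 0, 1],
  ],
)

```text
clock: 20.85
ee_pos: [0.4857, 0.276, 0.1123]
tool_rot: [0.998, -0.064, 0.003, -0.001]
contact_force: [-0.1, 1.5, -0.4]
width: 0.046
```

```bash
python3 - <<'E'
from h import *
s=readout.sense();print(s["contact_force"],s["width"],mv([.6285,-.064,.108],[.991,-.13]))
a=cams.read_camera("side"); 
for t,z in(("crucible_white",.015),("crucible_grey",.1)):
    for g in cams.regions_of("side",t)[:2]: print(t,round(g["conf"],2),g["box"],at("side",np.argwhere(g["region"]).mean(0)[::-1],z).round(3))
b=cams.read_camera("scene")
for t,z in(("crucible_white",.015),("crucible_grey",.1)):
    for g in cams.regions_of("scene",t)[:2]: print(t,round(g["conf"],2),g["box"],at("scene",np.argwhere(g["region"]).mean(0)[::-1],z).round(3))
cv2.imwrite("pics/m8.png",np.hstack([a[220:440,250:450],b[230:450,330:530]]))
E
```

```text
[-0.07833856  1.4762356  -0.36198541] 0.04595740847845683 (array([185.3, 318.8,   4.4]), array([-0.002, -0.005,  0.002]))
crucible_white 0.81 [332.8, 338.7, 372.8, 378.5] [0.483 0.276 0.015]
crucible_grey 0.76 [337.1, 286.2, 366.5, 330.7] [0.484 0.252 0.1  ]
crucible_white 0.77 [405.5, 334.0, 451.3, 377.4] [0.484 0.276 0.015]
crucible_grey 0.59 [420.9, 289.7, 455.0, 333.9] [0.477 0.276 0.1  ]
crucible_grey 0.45 [245.9, 298.2, 292.3, 332.4] [0.674 0.154 0.1  ]
```

View pics/m8.png

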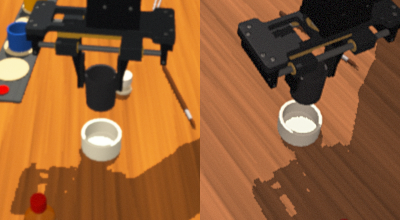

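Grey hangs upright and clear, and white stays put at (0.4835, 0.276). Next I carry grey to pad_3.

Call:
carry_out(
  moves=[
    [14, 24, 0, 0, 0, 0, 1],
    [36, 62, 0, 0, 0, 0, 1],
    [59, 102, 0, 0, 0, 0, 1],
    [82, 142, 0, 0, 0, 0, 1],
    [105, 182, 0, 0, 0, 0, 1],
    [128, 222, 0, 0, 0, 0, 1],
    [151, 262, 0, 0, 0, 0, 1],
    [172, 296, 0, 0, 0, 0, 1],
    [182, 314, 0, 0, 0, 0, 1],
    [185, 319, 0, 0, 0, 0, 1],
  ],
)

```text
clock: 22.15
ee_pos: [0.6259, -0.069, 0.1066]
tool_rot: [0.998, -0.066, -0.001, 0.001]
contact_force: [-0.5, -0.6, -1.4]
width: 0.0458
```

Call:
carry_out(
  moves=[
    [0, 0, 0, 0, 0, 0, 1],
    [0, 0, 0, 0, 0, 0, 1],
  ],
)

```text
clock: 22.35
ee_pos: [0.6253, -0.0671, 0.1062]
tool_rot: [0.998, -0.065, -0.002, 0.0]
contact_force: [0.1, 0.2, 0.2]
width: 0.0456
```

```bash
python3 - <<'E'
from h import *
s=readout.sense();print(s["contact_force"],s["width"],mv([.6285,-.064,.037],[.991,-.13]))
E
```

```text
[0.09406609 0.24648993 0.24521318] 0.045586039799221705 (array([ 3. , -3.5, 69.2]), array([ 0.001,  0.003, -0.   ]))
```

Call:
carry_out(
  moves=[
    [3, -3.5, 10, 0, 0.003, 0, 1],
    [3, -3.5, 30, 0, 0.003, 0, 1],
    [3, -3.5, 50, 0, 0.003, 0, 1],
    [3, -3.5, 62, 0, 0.003, 0, 1],
    [3, -3.5, 66, 0, 0.003, 0, 1],
    [3, -3.5, 66, 0, 0.003, 0, 1],
  ],
)

```text
clock: 22.95
ee_pos: [0.6283, -0.0633, 0.0399]
tool_rot: [0.998, -0.065, -0.001, 0.0]
contact_force: [0.5, 0.3, -0.2]
width: 0.0457
```

Call:
carry_out(
  moves=[
    [0, 0.5, 4, 0, 0, 0, 1],
    [0, 0.5, 6.5, 0, 0, 0, 1],
    [0, 0.5, 8, 0, 0, 0, 1],
    [0, 0.5, 8.5, 0, 0, 0, 1],
    [0, 0.5, 8.5, 0, 0, 0, 1],
  ],
)

```text
clock: 23.45
ee_pos: [0.6284, -0.0638, 0.032]
tool_rot: [0.998, -0.065, -0.0, 0.0]
contact_force: [-1.3, 1.0, 3.0]
width: 0.0459
```

Contact at the predicted height. Releasing, rising, then going to white.

Call:
carry_out(
  moves=[
    [0, 0, 0, 0, 0, 0, 0.1],
    [0, 0, 0, 0, 0, 0, -0.5],
    [0, 0, 0, 0, 0, 0, -1],
    [0, 0, 0, 0, 0, 0, -1],
    [0, 0, 0, 0, 0, 0, -1],
    [0, 0, 0, 0, 0, 0, -1],
    [0, 0, -30, 0, 0, 0, -1],
    [0, 0, -75, 0, 0, 0, -1],
    [0, 0, -120, 0, 0, 0, -1],
    [0, 0, -120, 0, 0, 0, -1],
  ],
)

```text
clock: 24.45
ee_pos: [0.6322, -0.0633, 0.1591]
tool_rot: [0.998, -0.065, 0.005, 0.001]
contact_force: [1.2, 0.5, 0.9]
width: 0.0865
```

```bash
python3 - <<'E'
from h import *
print(mv([.4838,.2755,.15],[.991,-.13]))
n="scene"
for n in("scene","side"):
    cams.read_camera(n)
    for g in cams.regions_of(n,"crucible_grey")[:2]: print(n,round(g["conf"],2),at(n,np.argwhere(g["region"]).mean(0)[::-1],.037).round(3))
E
```

```text
(array([-191.1, -316.7,    7. ]), array([ 0.001, -0.01 ,  0.   ]))
scene 0.98 [ 0.627 -0.067  0.037]
side 0.77 [ 0.627 -0.072  0.037]
```

Call:
carry_out(
  moves=[
    [-14, -24, 0, 0, 0, 0, -1],
    [-37, -62, 0, 0, 0, 0, -1],
    [-60, -101, 0, 0, 0, 0, -1],
    [-84, -140, 0, 0, 0, 0, -1],
    [-108, -179, 2, 0, 0, 0, -1],
    [-131, -218, 3, 0, -0.01, 0, -1],
    [-155, -257, 4, 0, -0.01, 0, -1],
    [-176, -292, 5, 0, -0.01, 0, -1],
    [-188, -312, 6, 0, -0.01, 0, -1],
    [-191, -317, 7, 0, -0.01, 0, -1],
  ],
)

```text
clock: 25.65
ee_pos: [0.4768, 0.2781, 0.1425]
tool_rot: [0.998, -0.063, -0.007, 0.0]
contact_force: [0.2, -0.1, 0.4]
width: 0.0871
```

Call:
carry_out(
  moves=[
    [0, 0, 0, 0, 0, 0, -1],
    [0, 0, 0, 0, 0, 0, -1],
  ],
)

```text
clock: 25.85
ee_pos: [0.4768, 0.2769, 0.1415]
tool_rot: [0.998, -0.063, -0.008, 0.001]
contact_force: [0.5, -0.3, -0.1]
width: 0.0871
```

```bash
python3 - <<'E'
from h import *
look("crucible_white",[.015,.030])
print(mv([.4838,.2755,.03],[.991,-.13]))
E
```

```text
25.85 [0.4768 0.2769 0.1415]
crucible_white 0.97 [295. 194. 369. 267.] [332.8 230.2] [71.7 74.7] [[0.4839, 0.2734], [0.4842, 0.2773]]
(array([  8.1,   0. , 111.9]), array([0.002, 0.015, 0.003]))
```

Call:
carry_out(
  moves=[
    [8, 0, 30, 0, 0.014, 0, -1],
    [8, 0, 70, 0, 0.014, 0, -1],
    [8, 0, 95, 0, 0.014, 0, -1],
    [8, 0, 108, 0, 0.014, 0, -1],
    [8, 0, 108, 0, 0.014, 0, -1],
  ],
)

```text
clock: 26.45
ee_pos: [0.4833, 0.2742, 0.0325]
tool_rot: [0.998, -0.064, -0.002, 0.002]
contact_force: [0.7, 0.1, 0.2]
width: 0.0868
```

```bash
python3 - <<'E'
from h import *
print(readout.sense()["ee_pos"],mv([.484,.2755,.0],[.991,-.13]))
E
```

```text
[0.48326106 0.27418968 0.03248177] (array([ 0.7, -1.5, 32.5]), array([0.004, 0.004, 0.002]))
```

Call:
carry_out(
  moves=[
    [1, -1.5, 12, 0.003, 0.004, 0, -1],
    [1, -1.5, 24, 0.003, 0.004, 0, -1],
    [1, -1.5, 31, 0.003, 0.004, 0, -1],
    [1, -1.5, 32, 0.003, 0.004, 0, -1],
    [1, -1.5, 32, 0.003, 0.004, 0, 1],
    [1, -1.5, 32, 0.003, 0.004, 0, 1],
    [1, -1.5, 32, 0.003, 0.004, 0, 1],
    [1, -1.5, 32, 0.003, 0.004, 0, 1],
    [1, -1.5, 32, 0.003, 0.004, 0, 1],
    [1, -1.5, 32, 0.003, 0.004, 0, 1],
  ],
  force=20,
)

```text
clock: 27.45
ee_pos: [0.4845, 0.2756, 0.0008]
tool_rot: [0.998, -0.064, 0.0, 0.0]
contact_force: [-0.3, 0.0, 3.1]
width: 0.0605
```

Call:
carry_out(
  moves=[
    [0, 0, 0, 0, 0, 0, 1],
    [0, 0, -8, 0, 0, 0, 1],
    [0, 0, -25, 0, 0, 0, 1],
    [0, 0, -45, 0, 0, 0, 1],
    [0, 0, -55, 0, 0, 0, 1],
    [0, 0, -55, 0, 0, 0, 1],
  ],
)

```text
clock: 28.05
ee_pos: [0.4856, 0.2763, 0.058]
tool_rot: [0.998, -0.064, 0.002, -0.001]
contact_force: [-0.1, -0.2, -1.4]
width: 0.0613
```

```bash
python3 - <<'E'
from h import *
s=readout.sense();print(s["contact_force"],s["width"],mv([.6483,.0895,.055],[.991,-.13]))
E
```

```text
[-0.0821972  -0.16315209 -1.4098894 ] 0.06134862727695114 (array([185.3, 164.3,   3.5]), array([-0.001, -0.004,  0.002]))
```

Call:
carry_out(
  moves=[
    [20, 18, 0, 0, 0, 0, 1],
    [50, 44, 0, 0, 0, 0, 1],
    [82, 73, 0, 0, 0, 0, 1],
    [114, 101, 0, 0, 0, 0, 1],
    [146, 130, 0, 0, 0, 0, 1],
    [172, 153, 0, 0, 0, 0, 1],
    [183, 162, 0, 0, 0, 0, 1],
    [185, 164, 0, 0, 0, 0, 1],
    [185, 164, 0, 0, 0, 0, 1],
    [185, 164, 0, 0, 0, 0, 1],
  ],
)

```text
clock: 29.05
ee_pos: [0.6469, 0.0921, 0.0584]
tool_rot: [0.998, -0.063, 0.002, -0.001]
contact_force: [-0.2, 0.7, -0.7]
width: 0.0612
```

```bash
python3 - <<'E'
from h import *
s=readout.sense();print(s["contact_force"],s["width"],mv([.6483,.0895,.0108],[.991,-.13]))
E
```

```text
[-0.22866725  0.74839556 -0.66538051] 0.061203093086177975 (array([ 1.6,  2.4, 47.6]), array([-0.002, -0.003,  0.004]))
```

Call:
carry_out(
  moves=[
    [1.6, 2.4, 10, 0, -0.003, 0, 1],
    [1.6, 2.4, 25, 0, -0.003, 0, 1],
    [1.6, 2.4, 36, 0, -0.003, 0, 1],
    [1.6, 2.4, 40, 0, -0.003, 0, 1],
    [1.6, 2.4, 40, 0, -0.003, 0, 1],
  ],
)

```text
clock: 29.55
ee_pos: [0.6475, 0.0896, 0.0171]
tool_rot: [0.998, -0.063, -0.001, -0.001]
contact_force: [0.2, -0.8, -1.0]
width: 0.0611
```

Call:
carry_out(
  moves=[
    [1, 0, 3, 0, 0, 0, 1],
    [1, 0, 5, 0, 0, 0, 1],
    [1, 0, 6, 0, 0, 0, 1],
    [1, 0, 7, 0, 0, 0, 1],
    [1, 0, 7, 0, 0, 0, 1],
  ],
)

```text
clock: 30.05
ee_pos: [0.6486, 0.0894, 0.0109]
tool_rot: [0.998, -0.063, -0.001, -0.001]
contact_force: [-2.8, -0.4, 4.4]
width: 0.061
```

Contact at the predicted height. Releasing, then rising clear.

Call:
carry_out(
  moves=[
    [0, 0, 0, 0, 0, 0, 0.1],
    [0, 0, 0, 0, 0, 0, -0.5],
    [0, 0, 0, 0, 0, 0, -1],
    [0, 0, 0, 0, 0, 0, -1],
    [0, 0, 0, 0, 0, 0, -1],
    [0, 0, -30, 0, 0, 0, -1],
    [0, 0, -75, 0, 0, 0, -1],
    [0, 0, -120, 0, 0, 0, -1],
    [0, 0, -165, 0, 0, 0, -1],
    [0, 0, -190, 0, 0, 0, -1],
  ],
)

```text
clock: 31.05
ee_pos: [0.65, 0.0897, 0.2053]
tool_rot: [0.998, -0.063, 0.002, -0.001]
contact_force: [0.2, 0.0, 0.5]
width: 0.0867
```

Call:
carry_out(
  moves=[
    [-30, 0, 0, 0, 0, 0, -1],
    [-70, 0, 0, 0, 0, 0, -1],
    [-110, 0, 0, 0, 0, 0, -1],
    [-130, 0, 0, 0, 0, 0, -1],
    [-130, 0, 0, 0, 0, 0, -1],
  ],
)

```text
clock: 31.55
ee_pos: [0.5189, 0.1067, 0.2055]
tool_rot: [0.998, -0.062, 0.002, -0.0]
contact_force: [0.1, -0.1, 0.0]
width: 0.0872
```

```bash
python3 - <<'E'
from h import *
print(readout.sense()["ee_pos"])
ims=[]
for n in("scene","side"):
    ims.append(cams.read_camera(n))
    for t,z in(("crucible_white",.025),("crucible_blue",.031),("crucible_grey",.037),("crucible_ochre",.043),("crown_stand",.006)):
        for g in cams.regions_of(n,t)[:2]: print(n,t,round(g["conf"],2),at(n,np.argwhere(g["region"]).mean(0)[::-1],z).round(3))
f=lambda i:cv2.resize(i,(400,600),interpolation=2)
cv2.imwrite("pics/m9.png",np.hstack([f(ims[0][120:390,180:360]),f(ims[1][150:360,220:360])]))
E
```

```text
[0.51894646 0.10668839 0.20550165]
scene crucible_white 0.88 [0.648 0.089 0.025]
scene crucible_grey 0.97 [ 0.627 -0.066  0.037]
scene crucible_grey 0.74 [ 0.477 -0.105  0.037]
scene crucible_ochre 0.82 [ 0.348 -0.321  0.043]
scene crucible_ochre 0.78 [ 0.619 -0.148  0.043]
scene crown_stand 0.63 [ 0.46  -0.138  0.006]
side crucible_white 0.6 [0.647 0.089 0.025]
side crucible_blue 0.7 [0.637 0.012 0.031]
side crucible_blue 0.68 [ 0.629 -0.084  0.031]
side crucible_grey 0.77 [ 0.627 -0.074  0.037]
side crucible_ochre 0.95 [ 0.619 -0.156  0.043]
side crucible_ochre 0.86 [ 0.365 -0.275  0.043]
side crown_stand 0.63 [ 0.459 -0.139  0.006]
```

View pics/m9.png

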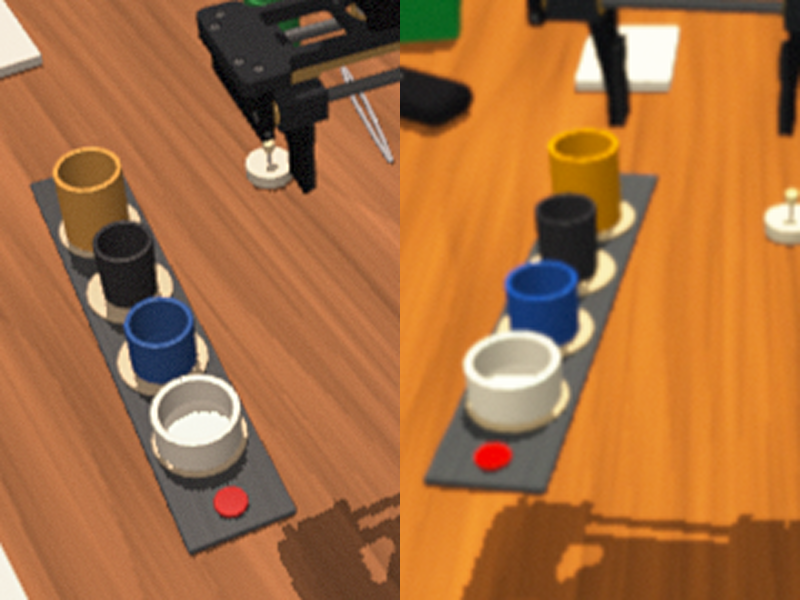

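All four stand upright on their pads in the right order, and the crown is unmoved at (0.46, -0.138). The apparent shift of grey and ochre in the side view comes from the cups in front hiding their lower parts. Handing in.

```bash
python3 -c "
from bench import order
print(order.close_job())"
```

```text
the job is handed in; nothing more can be done
None
```

All four crucibles stand on the cooling plate in height order, and I handed the job in after about 32 s of robot time. From the red disc's end the order is white on pad_1, blue on pad_2, grey on pad_3 and ochre on pad_4. I lifted the grey one straight out of the white one, which stayed where it was.

**Offset found on the way:** the first grasp of the blue crucible closed on nothing, just above its rim, and did not disturb it. Two camera views showed the fingertips about 32 mm higher than the reported TCP and `manip.tips_ahead` imply. I corrected for this, and the remaining grasps and placings made contact at the predicted heights.

**Last checks:**
- **White and blue:** both measure within about 2 mm of their pad centres.
- **Grey:** the final scene view puts it about 3 mm off its pad centre. The side view read about 10 mm along the row.
- **Ochre:** it measured within about 3 mm when I checked it right after placing. The final scene view read about 8 mm off and the side view about 16 mm, which is beyond the 12 mm limit.
- **Why I accepted those readings:** by then the cups in front hid the lower parts of grey and ochre, which shifts the measured centre. The final picture shows both upright and well placed on their pads.
- **Crown stand:** it has not moved, to within about 1 mm.
- **Pad positions:** the wrist and fixed cameras disagreed by up to 4 mm, so I used values in between.

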